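# Hang a slide rack in the drain stand and close its dish

### The job

Lift the rack of microscope slides out of the white staining dish by its wire handle and hang it in the drain stand on the left: bring the handle bar in sideways through the mouths of the two hook plates, then lower it so that it rests at the bottom of both throats, and let go. Then put the blue lid back on the dish, gently, so that it sits flush all round. Keep the rack and the dish upright throughout drop nothing, and do not disturb the other things on the bench.

Things in the scene. Friction and masses are not known exactly. Their poses are not given: they have to be found in the camera images.
- rack: Steel rack of 20 upright glass slides with a fixed wire bail handle. Basket 130 (x) x 84 (y) x 36 mm high; bail 138 mm over its legs at the end faces, its straight bar 110 mm above the underside. 0.2 to 0.45 kg, same end for end. Origin: centre of the underside; z up, x along the bar. Starts in the dish, on its 4 mm floor, with 5 mm play. Held by the bar's middle it hangs upright.
- rack_bar (a point): Middle of the rack's handle bar, on its axis. The bar is round wire, 6 mm thick, along the rack's x, straight for 60 mm to either side, where it bends down into the legs. Grip it here from above, fingers closing along the rack's y; between the legs there is free space for 70 mm below the bar.
- stand: Steel drain stand, fixed: drip pan 160 (x) mm, from y = -60 to +100 mm, rim 17 mm high; post and crossbar at y = 74 to 96 mm, no higher than the seat; two upright hook plates, 5 mm thick, at x = -42 and +42 mm, parallel to the stand's yz plane, with free space for the fingers between them. The hooks open towards -y: a part goes in along +y. Origin: on the worktop straight below the seat; z up.
- stand_seat (a point): Where the bar's axis lies when fully home, midway between the plates, 185 mm above the worktop; axes as the stand's. Seen along x, each plate has a throat from y = -7 to +7 mm with chamfered bottom 3 mm below this point; in front of it (y = -19 to -7) an upturned lip, top 11 mm above this point; above it an upper jaw (from y = -13 back), underside 30 mm, top 38 mm above this point.
- stand_mouth (a point): Point in front of the hooks' mouths, 60 mm towards -y from the seat and 20 mm above it. From here the bar goes in level along the stand's +y for 60 mm, between lip and upper jaw (its axis may pass 14 to 27 mm above the seat), until it is over the throats, then straight down 20 mm to the seat.
- dish: White plastic staining dish, open on top, loose, 0.7 kg: outside 156 (x) x 104 (y) x 72 mm high with a 3 mm rim bead all round, inside 148 x 96 mm, floor 4 mm. Origin: centre of the underside; z up, x along the long side.
- dish_mouth (a point): Centre of the dish's mouth, in the plane of its rim, 72 mm above its underside.
- lid: Blue plastic lid of the dish, loose, 0.17 to 0.3 kg, right side up on the worktop: plate 162 (x) x 110 (y) x 5 mm; under it a tapered locating lip 141 x 89 mm, 7 mm deep, that goes inside the dish's walls with 3.5 mm play on each side; on top a bar handle 64 (x) x 14 (y) mm, top 48 mm above the origin. Origin: centre of the lip's underside; z up. Same end for end.
- lid_seat (a point): Centre of the underside of the lid's plate, 7 mm above the lid's origin; it coincides with point dish_mouth when the lid is home.
- lid_grip (a point): Point to grip in the lid's handle, 38 mm above the lid's origin and 10 mm below the handle's top, the fingers closing along the lid's y axis on the 14 mm wide bar. The plate's top face is 26 mm below this point: the fingertips must not press on it.
- swab_tub: Bystander: round tub of cotton buds, 77 mm across, 80 mm high, behind the work. Origin: centre of the underside.
- vial_amber: Bystander: glass vial with white cap, 27 mm across, 58 mm high, behind the work. Origin: centre of the underside.
- vial_blue: Bystander: glass vial with black cap, 22 mm across, 50 mm high, behind the work. Origin: centre of the underside.
- slide_mailer: Bystander: flat white slide mailer, 35 x 84 x 13 mm, behind the work. Origin: centre of the underside.

How it is judged:
By the outcome, as a careful person would: the job done as asked, in the order asked, and still so for the second after the job is handed in, with the robot touching nothing.
It also fails if it takes over 61 s, if anything falls off the work surface, if the arm or the gripper's body presses on something with over 40 N, if the wrist force passes 120 N, or if a joint passes its speed limit or range.

### The arm

A 6-joint arm with a two-finger parallel gripper is mounted at the origin on a cart in front of the work surface, level with it; the furniture and walls round the work are solid. World frame = base frame: x ahead of the robot, y to its left, z up, the work surface at z = 0. Lengths are in m, angles in rad, forces in N, time in s.
With the tool pointing down it reaches from about 0.35 to 0.975 m from the base axis. Payload 4.9 kg.
Tool frame: the origin (TCP) lies between the finger pads; the fingertips stand 25 mm ahead of it and the grasp point (between the pads) lies 6 mm ahead of it (manip.tcp_to_tips is the z of the fingertips in the tool frame, in m); z points along the fingers, y is the line along which they close (so a half turn about z gives the same grasp; the last joint's range is limited). The gripper opens to 85 mm and grips with 20 to 120 N. Pads are 22 mm wide; open, the fingers measure 114 mm over their backs; the gripper's body (76 mm by 85 mm) begins 54 mm behind the grasp point. The pads swing forward as they close: fully open they stand 13 mm farther back than shut.
Start: joints at [-1.289, 0.053, 1.613, -0, 1.476, -0.119], TCP at [0.244, -0.575, 0.256] pointing down, gripper open.
Joint ranges: [-3.01, 3.01], [-1.01, 2.22], [0.06, 2.58], [-1.02, 4.17], [0.09, 2.62], [-3.14, 3.14]. Speed limits (rad/s): [2.57, 2.57, 3.14, 3.14, 3.14, 3.14].

### API

Orientations are given as a unit quaternion [w, x, y, z].
In Python, from plant import manip gives the robot as it stands. The module is installed in compiled form; this text tells all that it offers.
- The arm moves only by the tool arm_command, never from a script. Its argument "moves" is a list of rows, each a list of 3 entries, a list of its own where there are three numbers: the opening, from -1 (shut) to 1 (fully open), then the shift along the tool's x, y, z in units of 0.15 m (1.0 is 0.15 m), then the turn about the tool's z in units of 2 pi rad (1.0 is 2 pi rad). A call has 1 to 20 rows; each row is the pose to reach, as a shift and turn from the pose commanded when the call began, along the tool's axes at that moment, turning the shorter way round; what a row does not reach only later rows make up. A row lasts 1/12 s, in which the tool goes at most 41.7 mm and 7.16 degrees, less where a joint would pass 70% of its speed; a pose out of reach is approached as far as the arm can. A call with a number of a shift or a turn outside -1 to 1 is refused whole. A call with a gripper value outside its range is refused whole. The fingers move at their own pace and stop on an object; the grip force is fixed at half the most. Time passes only in rows, so rows that repeat a pose let the fingers close. It gives the time, the measured TCP pose, the force, the opening and the grip force at its end, in the units of the state.
- manip.state(): the state, without advancing time (a new reading comes with each control period).
- manip.grab_frame(name): name is "side" or "top" or "wrist"; returns a dict with "frame" (480x640x3 uint8, red, green, blue), "fx", "fy", "cx", "cy" (pixels), "R" (3x3) and "t" (3): a world point X has camera coordinates R X + t. Camera axes: x right, y down, z forward; pixel columns grow to the right and rows downward; lengths in m; the calibration is good to about 2 mm. A picture is of the moment at which its call begins. There is no depth.
- manip.job_done(): hands the job in; it is judged then, once.
Trained networks look in a picture, given as the dict that the camera call returned (one of the last four; its "shot" number tells which), for a name from the list of things; names that differ only in an ending like _2 or _b are one class to them, and where a whole thing is asked for, a point or a joint stands for the part that bears it (a point fixed in the world has none). Each returns a list of dicts, best first, with "confidence" (0 to 1); they miss things now and then, are a little off and sometimes report something else, mostly with a low value. They report only what shows in the picture. A call takes as long as a camera call.
- manip.search_frame(picture, target): "extent" ([left, top, right, bottom] in pixels, round what is visible of it).
The state is a dict: "time": time; "joint_pos": joint angles; "joint_vel": joint speeds; "joint_efforts": joint torques, N m; "tool_pos": TCP position; "tool_rot": TCP orientation; "contact_force": force on the tool from outside, world axes, zero at the start; "ft_torque": the same for the moment, N m; "gripper_width": opening from 0.0 (shut) to 1.0 (fully open); "grasp_force": force on a finger pad.
Only numpy, scipy, OpenCV 4.12 (cv2) and the standard library are available. Lean on these libraries where they do the work, as an engineer would, in place of code of your own. Each camera call takes 0.05 s, during which the arm holds its last target. There are 200 camera calls.

## Working session

There is one attempt and no reset: what is moved stays moved. The work goes in short steps, Python scripts to look and compute and a tool call to move; the robot and the scene stay as the last step left them, time stands still between calls to the robot, and variables do not carry over. Pictures are saved under pics/ and viewed, at most 10 in all, crops included, and the job is handed in when it is done.

Besides the shell and the picture viewer there is one more tool, called after "Emit:" as name([rows], argument=value, ...), one row to a line, values as JSON. arm_command: Moves the arm, as the interface text tells. Shifts and turns lie within -1 to 1; 1 stands for 0.15 m of shift or 2 pi rad of turn. Its arguments: {"type":"object","properties":{"moves":{"type":"array"}},"required":["moves"]}

```bash
mkdir -p pics; cat > h.py <<'E'
import numpy as np, cv2
from plant import manip
def grab(n, save=None):
    p=manip.grab_frame(n)
    if save: cv2.imwrite(f'pics/{save}.png', cv2.cvtColor(p['frame'],cv2.COLOR_RGB2BGR))
    return p
def proj(p,X):
    c=np.asarray(p['R'])@np.asarray(X,float).reshape(-1,3).T+np.asarray(p['t']).reshape(3,1)
    return np.stack([p['fx']*c[0]/c[2]+p['cx'],p['fy']*c[1]/c[2]+p['cy']],1)
def ray(p,u,v):
    R=np.asarray(p['R']);o=-R.T@np.asarray(p['t']).ravel()
    d=R.T@np.array([(u-p['cx'])/p['fx'],(v-p['cy'])/p['fy'],1]);return o,d/np.linalg.norm(d)
def atz(p,u,v,z):
    o,d=ray(p,u,v);return o+d*(z-o[2])/d[2]
def tri(rs):
    A=0;b=0
    for o,d in rs:
        M=np.eye(3)-np.outer(d,d);A=A+M;b=b+M@o
    return np.linalg.solve(A,b)
E
cat > a.py <<'E'
from h import *
s=manip.state();print({k:np.round(v,3).tolist() for k,v in s.items()})
for n in ['side','top']:
    p=grab(n,n+'0');print(n,'cam',np.round(-np.asarray(p['R']).T@np.asarray(p['t']).ravel(),3),'f',p['fx'],np.round(p['R'],2).tolist())
    for t in ['rack','rack_bar','stand','dish','dish_mouth','lid','lid_grip','swab_tub']:
        print(t,[(np.round(d['extent']).tolist(),round(d['confidence'],2)) for d in manip.search_frame(p,t)[:2]])
E
python3 a.py
```

```text
{'time': 0.0, 'joint_pos': [-1.289, 0.053, 1.614, 0.0, 1.476, -0.119], 'joint_vel': [0.0, 0.001, -0.001, 0.0, 0.001, 0.001], 'joint_efforts': [-0.001, -39.369, -37.018, -0.0, 0.007, 0.0], 'tool_pos': [0.244, -0.575, 0.255], 'tool_rot': [-0.001, 0.98, 0.199, -0.0], 'contact_force': [-0.437, 0.067, 0.023], 'ft_torque': [-0.047, -0.006, 0.042], 'grasp_force': 0.0, 'gripper_width': 0.999}
side cam [1.039 0.395 0.912] f 466.5052035508913 [[-0.67, 0.75, 0.02], [0.57, 0.52, -0.64], [-0.49, -0.41, -0.77]]
rack [([251.0, 259.0, 262.0, 274.0], 0.69), ([377.0, 247.0, 488.0, 373.0], 0.56)]
rack_bar [([252.0, 157.0, 296.0, 204.0], 0.7)]
stand [([374.0, 243.0, 487.0, 373.0], 0.63)]
dish [([235.0, 153.0, 310.0, 224.0], 0.69)]
dish_mouth [([239.0, 155.0, 308.0, 226.0], 0.91)]
lid [([292.0, 228.0, 369.0, 291.0], 0.96)]
lid_grip [([292.0, 227.0, 372.0, 292.0], 0.62), ([251.0, 156.0, 294.0, 203.0], 0.27)]
swab_tub [([374.0, 246.0, 490.0, 373.0], 0.52)]
top cam [ 0.424 -0.011  1.066] f 498.1867729443995 [[0.02, -1.0, -0.0], [-0.99, -0.02, -0.15], [0.15, 0.01, -0.99]]
rack [([425.0, 273.0, 469.0, 349.0], 0.84)]
rack_bar [([421.0, 277.0, 467.0, 343.0], 0.79)]
stand [([128.0, 241.0, 232.0, 322.0], 0.83), ([338.0, 165.0, 376.0, 202.0], 0.2)]
dish [([415.0, 266.0, 478.0, 353.0], 0.97), ([127.0, 239.0, 234.0, 322.0], 0.55)]
dish_mouth [([417.0, 267.0, 479.0, 358.0], 0.95)]
lid [([295.0, 241.0, 347.0, 316.0], 0.79)]
lid_grip [([294.0, 241.0, 348.0, 322.0], 0.91), ([341.0, 164.0, 377.0, 203.0], 0.51)]
swab_tub [([339.0, 164.0, 380.0, 203.0], 0.72), ([128.0, 241.0, 231.0, 323.0], 0.42)]
```

```bash
python3 - <<'E'
import cv2
a=cv2.imread('pics/top0.png')[150:370,110:500];cv2.imwrite('pics/top0c.png',cv2.resize(a,(780,440),interpolation=cv2.INTER_CUBIC))
a=cv2.imread('pics/side0.png')[130:390,220:500];cv2.imwrite('pics/side0c.png',cv2.resize(a,(616,572),interpolation=cv2.INTER_CUBIC))
E
```

```text
(no output)
```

View pics/top0c.png

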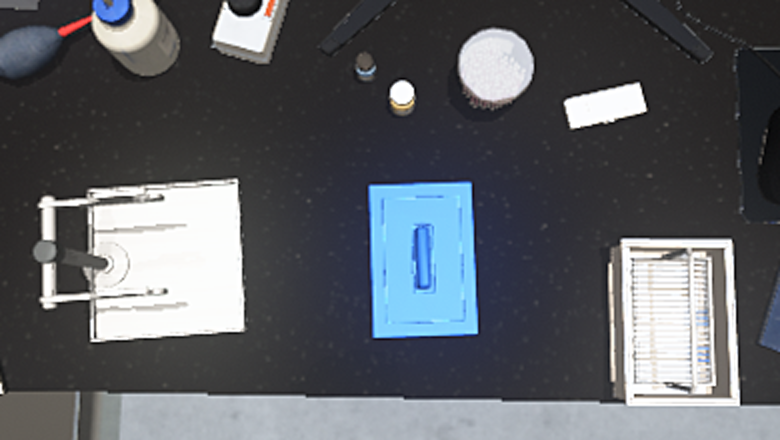

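View pics/side0c.png

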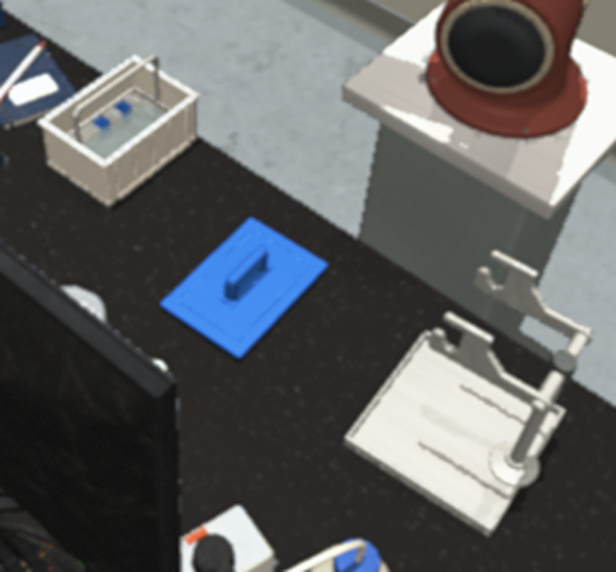

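Top view: stand at the left (hooks opening right, i.e. towards -y, bar along world x), blue lid in the centre (crop ~423,260), dish with the rack at the right (~675,320). The side view agrees. A dark monitor stands at the back.

```bash
python3 - <<'E'
from h import *
P={}
for n in ['side','top','wrist']:
    P[n]=grab(n,n+'1')
t=P['top'];s=P['side']
c=lambda u,v:(u/2+110,v/2+150)
cs=lambda u,v:(u/2.2+220,v/2.2+130)
for nm,pts,z in [('dish',[(622,240),(732,240),(738,404),(627,401)],.072),('lid',[(369,184),(471,182),(478,334),(374,338)],.012),('stand pan',[(90,187),(238,180),(243,330),(92,341)],.017)]:
    X=np.array([atz(t,*c(*q),z) for q in pts]);print(nm,X.round(3).tolist(),X.mean(0).round(4))
for nm,pts,z in [('dish',[(40,122),(136,57),(197,96),(105,165)],.072),('lid',[(160,303),(252,217),(327,266),(240,356)],.012),('stand lip',[(432,337),(478,275)],.196),('stand jawtop',[(447,318),(492,340),(491,255),(536,272)],.223),('bar ends',[(77,105),(155,58)],.114)]:
    X=np.array([atz(s,*cs(*q),z) for q in pts]);print(nm,X.round(3).tolist(),X.mean(0).round(4))
w=P['wrist'];R=np.asarray(w['R']);print('wrist cam',(-R.T@np.asarray(w['t']).ravel()).round(3),R.round(3).tolist(),w['fx'],w['cx'],w['cy'])
for q in ['dish','rack_bar','rack']:print(q,manip.search_frame(w,q)[:2])
E
```

```text
dish [[0.514, -0.229, 0.072], [0.516, -0.339, 0.072], [0.356, -0.34, 0.072], [0.356, -0.232, 0.072]] [ 0.4353 -0.2848  0.072 ]
lid [[0.574, 0.027, 0.012], [0.578, -0.082, 0.012], [0.418, -0.091, 0.012], [0.412, 0.018, 0.012]] [ 0.4953 -0.0319  0.012 ]
stand pan [[0.564, 0.324, 0.017], [0.575, 0.166, 0.017], [0.417, 0.154, 0.017], [0.403, 0.311, 0.017]] [0.4898 0.2388 0.017 ]
dish [[0.516, -0.332, 0.072], [0.357, -0.332, 0.072], [0.358, -0.228, 0.072], [0.513, -0.226, 0.072]] [ 0.4361 -0.2795  0.072 ]
lid [[0.58, -0.079, 0.012], [0.418, -0.085, 0.012], [0.417, 0.024, 0.012], [0.573, 0.03, 0.012]] [ 0.4969 -0.0275  0.012 ]
stand lip [[0.544, 0.212, 0.196], [0.461, 0.205, 0.196]] [0.5025 0.2086 0.196 ]
stand jawtop [[0.539, 0.218, 0.223], [0.532, 0.257, 0.223], [0.456, 0.208, 0.223], [0.446, 0.247, 0.223]] [0.4933 0.2326 0.223 ]
bar ends [[0.495, -0.286, 0.114], [0.377, -0.278, 0.114]] [ 0.4362 -0.2818  0.114 ]
wrist cam [ 0.314 -0.545  0.374] [[0.391, -0.92, 0.0], [-0.876, -0.372, 0.305], [-0.281, -0.119, -0.952]] 424.80278776011767 317.05173054767766 245.45381830893763
dish []
rack_bar []
rack []
```

View pics/wrist1.png

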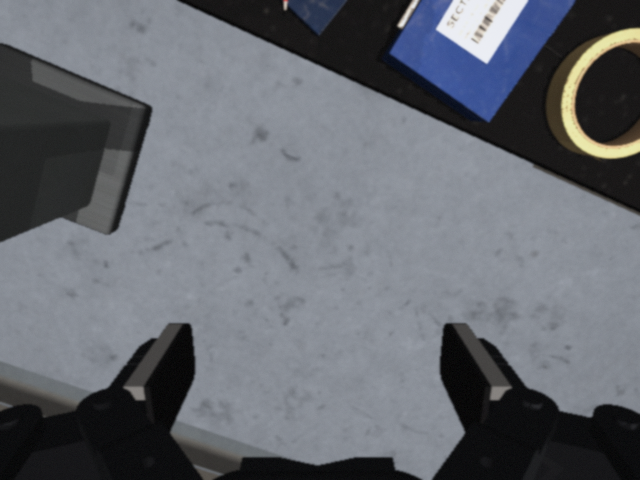

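Wrist view: only the floor, the bench edge and the blue box (~480,60) are visible; the fingers close along image x, with tool x pointing up in the image. Next I go over the rack.

Emit:
arm_command([
  [1, [0.25, -0.16, -0.1], 0.016],
  [1, [0.5, -0.33, -0.2], 0.032],
  [1, [0.75, -0.5, -0.25], 0.048],
  [1, [0.97, -0.65, -0.25], 0.064],
  [1, [0.97, -0.65, -0.25], 0.064],
  [1, [0.97, -0.65, -0.25], 0.064],
])

```text
time: 1.7
tool_pos: [0.3415, -0.4267, 0.2946]
tool_rot: [0.0, 1.0, 0.002, 0.001]
contact_force: [0.6, -1.8, -0.3]
gripper_width: 0.998
grasp_force: 0.0
```

Emit:
arm_command([
  [1, [0.2, -0.24, 0], 0],
  [1, [0.4, -0.5, 0], 0],
  [1, [0.55, -0.75, 0], 0],
  [1, [0.63, -0.96, 0], 0],
  [1, [0.63, -0.96, 0], 0],
  [1, [0.63, -0.96, 0], 0],
  [1, [0.63, -0.96, 0], 0],
])

```text
time: 2.28
tool_pos: [0.4342, -0.286, 0.2936]
tool_rot: [0.0, 1.0, -0.0, -0.0]
contact_force: [-0.5, -0.9, 0.1]
gripper_width: 1.003
grasp_force: 0.0
```

```bash
cat > see.py <<'E'
import sys
from h import *
import pickle
n=sys.argv[1]
w=grab('wrist',n);pickle.dump(w,open(f'pics/{n}.pkl','wb'))
s=manip.state();print(s['time'],s['tool_pos'],s['tool_rot'],np.round(s['joint_pos'],2),s['contact_force'],s['gripper_width'])
for q in sys.argv[2:]:print(q,[(np.round(d['extent'],1).tolist(),round(d['confidence'],2)) for d in manip.search_frame(w,q)[:2]])
E
python3 see.py w2 rack_bar dish
```

```text
2.3333 [ 0.43388711 -0.28652934  0.2936076 ] [ 3.38666829e-04  9.99999212e-01 -1.15804976e-03 -3.48130337e-04] [-0.73 -0.22  1.81 -0.    1.55  0.85] [-0.0774312   0.06339073  0.32110369] 0.999356701872206
rack_bar [([260.8, 113.9, 365.6, 305.3], 0.82)]
dish [([239.7, 102.9, 385.9, 303.2], 0.98)]
```

View pics/w2.png

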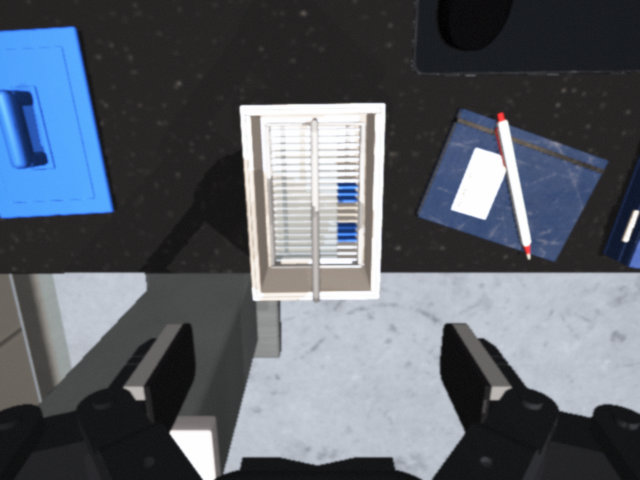

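Wrist view: the rack bar runs (315,120)–(316,300), nearly along tool x. The dish rim corners are (240,105), (385,103), (381,297) and (254,300), and the lid shows at the far left.

```bash
python3 - <<'E'
from h import *
import pickle
w=pickle.load(open('pics/w2.pkl','rb'))
s=manip.grab_frame('side')
f=w['frame'].astype(int)
# bar columns per row: print gray profile
g=cv2.cvtColor(w['frame'],cv2.COLOR_RGB2GRAY)
for v in (130,180,230,280,296): print(v,g[v,303:330].tolist())
for v in (115,295): print(v,atz(w,315.5,v,.114))
X=np.array([atz(w,u,v,.072) for u,v in [(240,105),(385,103),(381,297),(254,300)]]);print(X.round(4),X.mean(0))
cs=lambda u,v:(u/2.2+220,v/2.2+130)
for a,b in [((77,105),(315,120)),((155,58),(316,300))]:
    print(tri([ray(s,*cs(*a)),ray(w,*b)]))
for a,b in [((40,122),(385,103)),((136,57),(381,297)),((197,96),(254,300)),((105,165),(240,105))]:
    print('rim',tri([ray(s,*cs(*a)),ray(w,*b)]))
E
```

```text
130 [248, 249, 250, 251, 252, 250, 242, 220, 206, 217, 228, 231, 228, 215, 208, 224, 244, 251, 252, 253, 252, 252, 252, 252, 252, 252, 253]
180 [241, 240, 240, 244, 247, 249, 247, 237, 225, 232, 244, 249, 249, 243, 232, 229, 240, 249, 251, 251, 251, 251, 251, 251, 251, 251, 251]
230 [193, 192, 193, 192, 192, 192, 187, 176, 162, 164, 179, 193, 196, 188, 172, 160, 168, 182, 191, 192, 191, 193, 191, 191, 196, 205, 212]
280 [143, 144, 143, 142, 146, 147, 149, 146, 143, 147, 165, 183, 193, 192, 180, 159, 138, 136, 145, 150, 152, 151, 152, 150, 150, 152, 150]
296 [236, 242, 247, 249, 251, 252, 252, 250, 242, 217, 181, 179, 188, 188, 178, 174, 199, 236, 249, 251, 251, 251, 251, 252, 252, 251, 251]
115 [ 0.50727033 -0.2855606   0.114     ]
295 [ 0.3757999 -0.2854351  0.114    ]
[[ 0.514  -0.2282  0.072 ]
 [ 0.5154 -0.3381  0.072 ]
 [ 0.3548 -0.3425  0.072 ]
 [ 0.3519 -0.2315  0.072 ]] [ 0.43403425 -0.28509592  0.072     ]
[ 0.50160285 -0.2832596   0.1193681 ]
[ 0.36780469 -0.28610637  0.10401051]
rim [ 0.51421064 -0.33770752  0.06716858]
rim [ 0.34679128 -0.34443123  0.0575594 ]
rim [ 0.35162962 -0.23144527  0.06700333]
rim [ 0.51330171 -0.22755014  0.07102759]
```

Emit:
arm_command([
  [1, [0, 0, 0.2], 0],
  [1, [0, 0, 0.4], 0],
  [1, [0, 0, 0.6], 0],
  [1, [0, 0, 0.7], 0],
  [1, [0, 0, 0.7], 0],
  [1, [0, 0, 0.7], 0],
])

```text
time: 2.98
tool_pos: [0.4337, -0.2856, 0.188]
tool_rot: [-0.001, 1.0, -0.001, -0.001]
contact_force: [0.1, -0.1, 0.5]
gripper_width: 1.0
grasp_force: 0.0
```

```bash
python3 see.py w3 rack_bar dish
```

```text
3.0333 [ 0.43451078 -0.28607174  0.18975129] [ 3.95403030e-04  9.99999077e-01 -1.24717388e-03  3.67261508e-04] [-0.73 -0.15  1.92 -0.    1.37  0.85] [0.12312673 0.95620032 0.25215405] 1.0034809985266746
rack_bar [([244.0, 117.7, 387.5, 385.1], 0.82)]
dish [([205.2, 102.0, 416.0, 372.8], 0.71)]
```

View pics/w3.png

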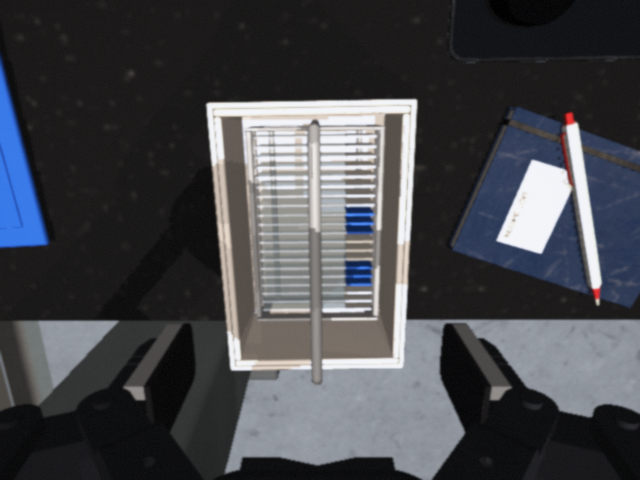

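The bar now runs (314,122)–(317,383), midway between the open fingers; the rim corners are (207,102), (416,100), (404,367) and (232,369).

```bash
python3 - <<'E'
from h import *
import pickle
a=pickle.load(open('pics/w2.pkl','rb'));b=pickle.load(open('pics/w3.pkl','rb'))
for p,q in [((314.3,118.5),(314,121)),((315.3,301),(317,384)),((240,105),(207,102)),((385,103),(416,100)),((381,298),(404,368)),((254,300),(232,370))]:
    print(tri([ray(a,*p),ray(b,*q)]).round(4))
print(atz(b,314,121,.114),atz(b,317,384,.114))
X=np.array([atz(b,*q,.072) for q in [(207,102),(416,100),(404,368),(232,370)]]);print(X.round(4),X.mean(0))
C=np.asarray(b['R']).T;print(-C@np.asarray(b['t']).ravel(),proj(b,[[.436,-.2855,.114]]))
E
```

```text
[ 0.5036 -0.2843  0.0426]
[ 0.369  -0.2855  0.1103]
[ 0.5141 -0.2274  0.0674]
[ 0.5153 -0.3397  0.0622]
[ 0.3539 -0.3417  0.0726]
[ 0.3522 -0.2315  0.0725]
[ 0.50559024 -0.28468126  0.114     ] [ 0.37172118 -0.28574761  0.114     ]
[[ 0.5141 -0.2286  0.072 ]
 [ 0.5149 -0.3375  0.072 ]
 [ 0.3532 -0.3411  0.072 ]
 [ 0.3519 -0.2314  0.072 ]] [ 0.43351359 -0.28465453  0.072     ]
[ 0.51067899 -0.28615461  0.30587741] [[316.25549705 270.82162848]]
```

Emit:
arm_command([
  [1, [0.02, 0, 0.2], 0],
  [1, [0.02, 0, 0.35], 0],
  [1, [0.02, 0, 0.46], 0],
  [1, [0.02, 0, 0.46], 0],
  [-1, [0.02, 0, 0.46], 0],
  [-1, [0.02, 0, 0.46], 0],
  [-1, [0.02, 0, 0.46], 0],
  [-1, [0.02, 0, 0.46], 0],
  [-1, [0.02, 0, 0.46], 0],
  [-1, [0.02, 0, 0.46], 0],
  [-1, [0.02, 0, 0.46], 0],
  [-1, [0.02, 0, 0.46], 0],
])

```text
time: 4.13
tool_pos: [0.4378, -0.285, 0.1204]
tool_rot: [0.0, 1.0, -0.001, 0.0]
contact_force: [-0.4, 1.8, 3.7]
gripper_width: 0.047
grasp_force: 58.7
```

Emit:
arm_command([
  [-1, [0, 0, -0.03], 0],
  [-1, [0, 0, -0.08], 0],
  [-1, [0, 0, -0.14], 0],
  [-1, [0, 0, -0.22], 0],
  [-1, [0, 0, -0.3], 0],
  [-1, [0, 0, -0.4], 0],
  [-1, [0, 0, -0.5], 0],
  [-1, [0, 0, -0.6], 0],
  [-1, [0, 0, -0.7], 0],
  [-1, [0, 0, -0.8], 0],
  [-1, [0, 0, -0.88], 0],
  [-1, [0, 0, -0.92], 0],
  [-1, [0, 0, -0.92], 0],
  [-1, [0, 0, -0.92], 0],
])

```text
time: 5.3
tool_pos: [0.4374, -0.2851, 0.258]
tool_rot: [0.0, 1.0, -0.001, 0.0]
contact_force: [0.9, -0.0, -1.4]
gripper_width: 0.043
grasp_force: 58.6
```

```bash
python3 see.py w4 rack_bar; python3 - <<'E'
from h import *
s=grab('side','s4');t=grab('top','t4')
a=s['frame'][80:390,200:500,::-1];b=t['frame'][150:460,110:510,::-1]
cv2.imwrite('pics/m4.png',np.hstack([a,b]))
E
```

```text
5.35 [ 0.43716097 -0.28480693  0.25708167] [-3.93337542e-04  9.99999581e-01 -6.88741093e-04 -4.57008466e-04] [-0.72 -0.2   1.85 -0.    1.49  0.85] [-0.79520835  0.18935789 -2.20595445] 0.04030698610782286
rack_bar [([221.3, 130.6, 410.0, 465.0], 0.86)]
```

View pics/m4.png

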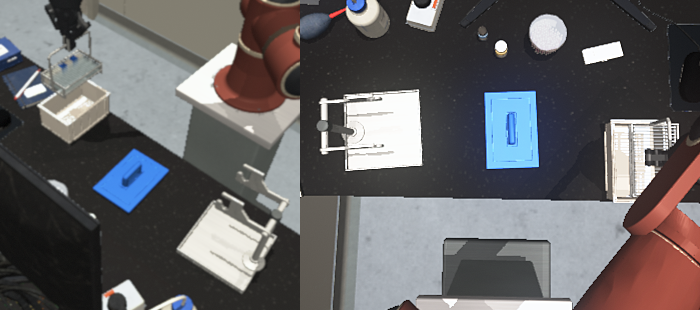

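View pics/w4.png

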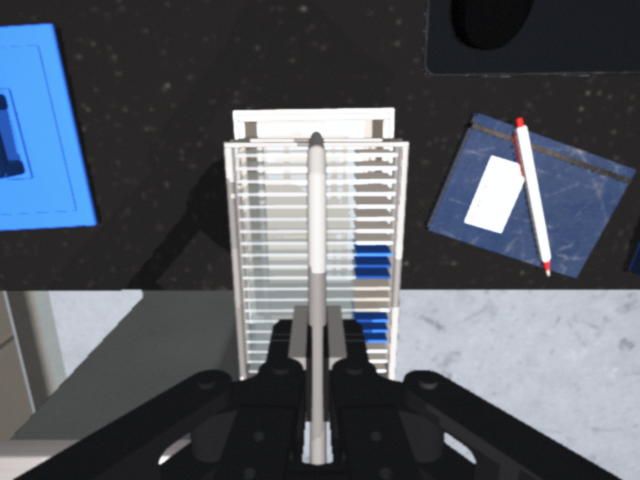

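The rack hangs upright in the gripper, clear of the dish. The bar is at (317,140–465) and the dish is still in place.

Emit:
arm_command([
  [-1, [0, -0.03, 0], 0],
  [-1, [0.01, -0.08, 0], 0],
  [-1, [0.03, -0.16, 0], 0],
  [-1, [0.05, -0.26, 0], 0],
  [-1, [0.07, -0.37, 0], 0],
  [-1, [0.09, -0.49, 0], 0],
  [-1, [0.11, -0.62, 0], -0.003],
  [-1, [0.13, -0.75, 0], -0.006],
  [-1, [0.16, -0.88, 0], -0.009],
  [-1, [0.19, -1.0, 0], -0.012],
])

```text
time: 6.33
tool_pos: [0.4662, -0.1328, 0.2578]
tool_rot: [-0.0, 0.999, 0.038, 0.0]
contact_force: [0.9, -0.2, -2.8]
gripper_width: 0.041
grasp_force: 58.6
```

Emit:
arm_command([
  [-1, [0.02, -0.13, 0], 0],
  [-1, [0.04, -0.25, 0], 0],
  [-1, [0.06, -0.37, 0], 0],
  [-1, [0.08, -0.49, 0], 0],
  [-1, [0.1, -0.61, 0], 0],
  [-1, [0.12, -0.72, 0], 0],
  [-1, [0.14, -0.82, 0], 0],
  [-1, [0.15, -0.9, 0], 0],
  [-1, [0.16, -0.96, 0], 0],
  [-1, [0.16, -1.0, 0], 0],
  [-1, [0.16, -1.0, 0], 0],
  [-1, [0.16, -1.0, 0], 0],
])

```text
time: 7.33
tool_pos: [0.4789, 0.0165, 0.2578]
tool_rot: [0.0, 0.999, 0.037, -0.0]
contact_force: [1.2, 0.3, -1.7]
gripper_width: 0.043
grasp_force: 58.6
```

```bash
python3 see.py w5 rack_bar stand
```

```text
7.3833 [0.47892989 0.01612329 0.25782666] [1.95225928e-04 9.99314595e-01 3.70176000e-02 9.16120294e-06] [-0.12 -0.31  1.94 -0.    1.51  1.38] [-0.88254339 -0.37596503 -2.61475704] 0.04002574856886907
rack_bar [([223.8, 130.1, 409.6, 465.9], 0.74)]
stand [([0.7, 66.7, 165.3, 261.9], 0.82)]
```

View pics/w5.png

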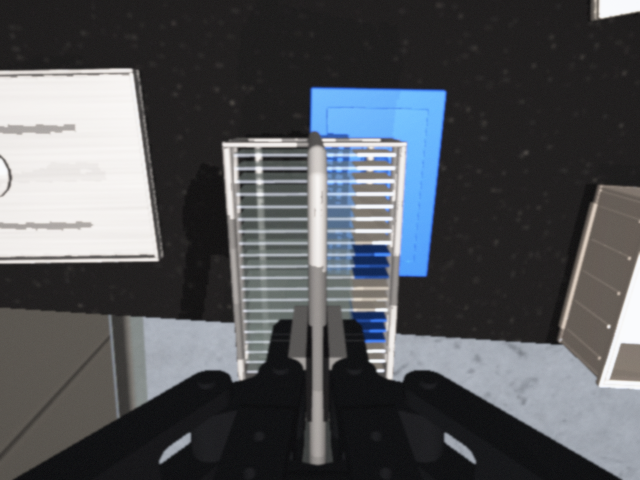

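The wrist view shows the stand's pan edges level at the left: (0,71)–(134,69) and (0,263)–(160,260), so the yaw matches. The hooks are out of the frame, so I move nearer.

Emit:
arm_command([
  [-1, [0, -0.03, 0], 0],
  [-1, [0.01, -0.08, 0], 0],
  [-1, [0.02, -0.15, 0], 0],
  [-1, [0.03, -0.24, 0], 0],
  [-1, [0.04, -0.34, 0], 0],
  [-1, [0.05, -0.44, 0], 0],
  [-1, [0.06, -0.53, 0], 0],
  [-1, [0.07, -0.6, 0], 0],
  [-1, [0.08, -0.65, 0], 0],
  [-1, [0.08, -0.67, 0], 0],
  [-1, [0.08, -0.67, 0], 0],
  [-1, [0.08, -0.67, 0], 0],
])

```text
time: 8.48
tool_pos: [0.4835, 0.1173, 0.2577]
tool_rot: [0.0, 0.999, 0.037, -0.0]
contact_force: [0.2, -0.2, -1.9]
gripper_width: 0.042
grasp_force: 58.6
```

```bash
python3 see.py w6 rack_bar stand
```

```text
8.5333 [0.48353457 0.11707555 0.2577882 ] [ 1.50158733e-04  9.99322186e-01  3.68122965e-02 -4.13498676e-05] [ 0.09 -0.26  1.9  -0.    1.5   1.59] [ 0.20143325 -0.33580721 -1.65294329] 0.03973994820084567
rack_bar [([219.9, 128.5, 408.4, 465.7], 0.87)]
stand [([0.1, 84.4, 268.0, 376.2], 0.96)]
```

View pics/w6.png

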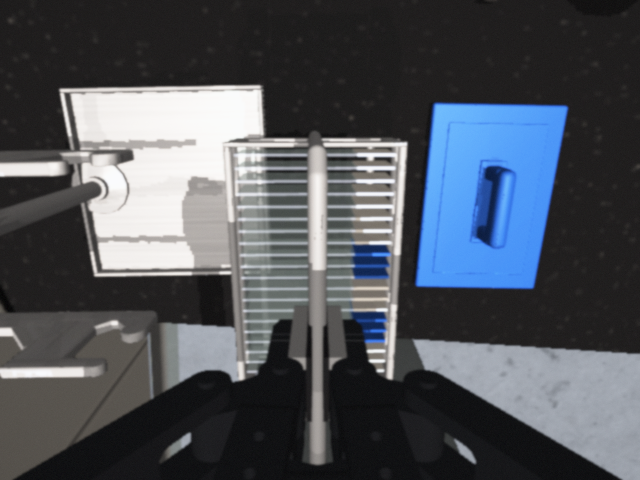

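Wrist view: hook plates at the left; jaw-top front ends are at about (70,152–170) and (104,363–376), lip tips at about (131,156) and (157,316), and pan corners at (61,88), (262,86) and (96,276). I'll fit the stand pose to these.

```bash
python3 - <<'E'
from h import *
import pickle
w=pickle.load(open('pics/w6.pkl','rb'))
for u,v,z in [(61,88,.017),(262,86,.017),(96,276,.017)]: print('pan',atz(w,u,v,z).round(4))
for u,v in [(71,165),(104,370)]: print('jaw',atz(w,u,v,.223).round(4))
for u,v in [(131,157),(157,318)]: print('lip',atz(w,u,v,.196).round(4))
print('bar',atz(w,314,140,.2518),atz(w,317,464,.2518))
def M(sx,sy,a,P): 
    P=np.array(P,float);return np.c_[sx+P[:,0]*np.cos(a)-P[:,1]*np.sin(a),sy+P[:,0]*np.sin(a)+P[:,1]*np.cos(a),P[:,2]]
from scipy.optimize import least_squares
mod=[(80,100,17),(80,-60,17),(-80,100,17),(42,-13,223),(-42,-13,223),(42,-19,196),(-42,-19,196)]
mod=np.array(mod)/1000
obs=np.array([(61,88),(262,86),(96,276),(71,165),(104,370),(131,157),(157,320)])
r=least_squares(lambda q:(proj(w,M(*q,mod))-obs).ravel(),[.49,.22,.07],loss='soft_l1')
print(r.x,(proj(w,M(*r.x,mod))-obs).round(1).tolist())
im=cv2.cvtColor(w['frame'],cv2.COLOR_RGB2BGR)
im=im[60:400,0:300].copy()
im=cv2.resize(im,None,fx=1.75,fy=1.75,interpolation=cv2.INTER_CUBIC)
for X in (42,-42):
  for h in (2.5,-2.5):
    L=[(y,z) for y,z in [(-19,196),(-7,196),(-7,185),(-4,182),(4,182),(7,185),(7,215),(-13,215),(-13,223),(20,223)]]
    q=proj(w,M(*r.x,np.array([(X+h,y,z) for y,z in L])/1000));q=((q-[0,60])*1.75).astype(int)
    cv2.polylines(im,[q],False,(0,0,255) if X>0 else (0,160,0),1)
cv2.imwrite('pics/fit6.png',im)
E
```

```text
pan [0.561  0.3261 0.017 ]
pan [0.5744 0.1674 0.017 ]
pan [0.4015 0.3117 0.017 ]
jaw [0.5348 0.2086 0.223 ]
jaw [0.4504 0.2035 0.223 ]
lip [0.5355 0.1985 0.196 ]
lip [0.4614 0.1907 0.196 ]
bar [0.55182489 0.12303193 0.2518    ] [0.43666316 0.11350936 0.2518    ]
[0.49149402 0.2177206  0.0953787 ] [[1.4, -0.7], [2.3, -3.1], [2.2, -0.7], [-0.4, 0.6], [6.4, -0.6], [-10.3, 0.2], [-7.9, 16.1]]
```

View pics/fit6.png

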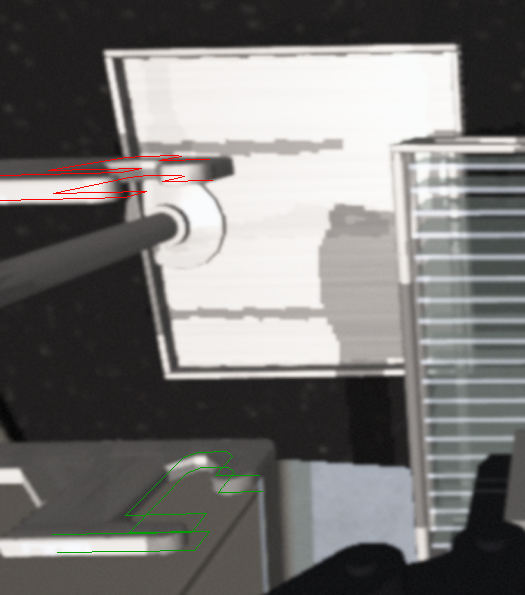

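The fit shows I misread the lower lip; it is nearer (138,330). I'll refine the pose by matching edges over several views.

```bash
cat > trk.py <<'E'
from h import *
import pickle
from scipy.ndimage import map_coordinates,gaussian_filter
from scipy.optimize import least_squares
def M(q,P):
    P=np.asarray(P,float)/1000;c,s=np.cos(q[2]),np.sin(q[2])
    return np.c_[q[0]+P[:,0]*c-P[:,1]*s,q[1]+P[:,0]*s+P[:,1]*c,P[:,2]]
def fit(views,segs,q,rng=(9,6,4),verbose=True):
    # views: (pic, gray, list of segment ids); segs: [(P0,P1)] mm in the body frame
    for W in rng:
        obs=[]
        for p,g,ids in views:
            g=gaussian_filter(g.astype(float),.8)
            for i in ids:
                A,B=map(np.array,segs[i]);P=A+np.linspace(.04,.96,40)[:,None]*(B-A)
                uv=proj(p,M(q,P));t=uv[-1]-uv[0];t/=np.linalg.norm(t);n=np.array([-t[1],t[0]])
                k=np.arange(-W,W+.01,.25);S=uv[:,None]+k[None,:,None]*n
                v=map_coordinates(g,[S[...,1],S[...,0]],order=1,mode='nearest')
                d=np.abs(np.gradient(v,axis=1))*np.exp(-(k/W)**2/2);j=d.argmax(1)
                ok=(d.max(1)>2)&(uv[:,0]>3)&(uv[:,0]<636)&(uv[:,1]>3)&(uv[:,1]<476)
                obs.append((p,P[ok],(uv+k[j][:,None]*n)[ok],n,i))
        f=lambda x:np.concatenate([((proj(o[0],M(x,o[1]))-o[2])@o[3]) if len(o[1]) else [] for o in obs])
        q=least_squares(f,q,loss='soft_l1',f_scale=.7).x
    if verbose:
        for o in obs:
            if len(o[1]): print('  seg',o[4],len(o[1]),'med res',np.median((proj(o[0],M(q,o[1]))-o[2])@o[3]).round(2))
    return q
gray=lambda p:cv2.cvtColor(p['frame'],cv2.COLOR_RGB2GRAY)
ld=lambda n:pickle.load(open(f'pics/{n}.pkl','rb'))
E
python3 - <<'E'
from trk import *
t=manip.grab_frame('top');s=manip.grab_frame('side')
pickle.dump(t,open('pics/top.pkl','wb'));pickle.dump(s,open('pics/side.pkl','wb'))
gt=cv2.imread('pics/top0.png',0);gs=cv2.imread('pics/side0.png',0)
w5,w6=ld('w5'),ld('w6')
segs=[((-80,-60,17),(80,-60,17)),((-80,-60,17),(-80,100,17)),((80,-60,17),(80,100,17)),((-80,100,17),(80,100,17)),
 ((39.5,-13,223),(44.5,-13,223)),((-44.5,-13,223),(-39.5,-13,223)),
 ((39.5,-19,196),(44.5,-19,196)),((-44.5,-19,196),(-39.5,-19,196)),((39.5,-13,223),(39.5,30,223)),((44.5,-13,223),(44.5,30,223)),((-39.5,-13,223),(-39.5,30,223)),((-44.5,-13,223),(-44.5,30,223))]
q0=[.490,.2192,.082]
for nm,V in [('top',[(t,gt,[0,1,2])]),('w6',[(w6,gray(w6),[0,1,2,3])]),('w5',[(w5,gray(w5),[0,1,2])]),('side',[(s,gs,[0,1,2])]),('all',[(t,gt,[0,1,2]),(w6,gray(w6),[0,1,2,3]),(w5,gray(w5),[0,1,2]),(s,gs,[0])])]:
    print(nm,fit(V,segs,q0).round(4))
q=fit([(w6,gray(w6),[4,5,6,7,8,9,10,11])],segs,[.4905,.219,.08]);print('hooks',q)
E
```

```text
seg 0 40 med res -0.01
  seg 1 40 med res 0.06
  seg 2 40 med res -0.2
top [0.492  0.2202 0.0903]
  seg 0 30 med res -0.15
  seg 1 38 med res 0.25
  seg 2 40 med res -0.23
  seg 3 34 med res 0.11
w6 [0.4902 0.221  0.0909]
  seg 0 40 med res -0.01
  seg 1 36 med res 0.24
  seg 2 26 med res -0.26
w5 [0.49   0.2208 0.0923]
  seg 0 40 med res 0.0
  seg 1 36 med res 1.01
  seg 2 40 med res -0.2
side [0.4925 0.2206 0.0927]
  seg 0 40 med res -0.27
  seg 1 40 med res -0.49
  seg 2 40 med res -0.75
  seg 0 31 med res -0.05
  seg 1 38 med res 0.39
  seg 2 40 med res -0.21
  seg 3 34 med res 0.44
  seg 0 40 med res -0.05
  seg 1 36 med res 0.51
  seg 2 26 med res 0.01
  seg 0 40 med res -0.27
all [0.4903 0.2209 0.0913]
  seg 4 39 med res 0.05
  seg 6 37 med res -0.13
  seg 7 39 med res -0.17
  seg 8 22 med res 0.17
  seg 9 20 med res 0.8
  seg 10 38 med res -0.16
  seg 11 37 med res -0.78
hooks [0.49079674 0.21848355 0.12566996]
```

The stand's seat is at (0.4905, 0.2207) with yaw 0.091, and all views agree. Now I go to the mouth.

Emit:
arm_command([
  [-1, [0.01, -0.03, 0.03], 0],
  [-1, [0.03, -0.08, 0.08], 0],
  [-1, [0.05, -0.14, 0.14], -0.0015],
  [-1, [0.07, -0.2, 0.2], -0.0015],
  [-1, [0.09, -0.25, 0.25], -0.0015],
  [-1, [0.1, -0.28, 0.29], -0.0015],
  [-1, [0.1, -0.285, 0.305], -0.0015],
  [-1, [0.1, -0.285, 0.305], -0.0015],
  [-1, [0.1, -0.285, 0.305], -0.0015],
  [-1, [0.1, -0.285, 0.305], -0.0015],
])

```text
time: 9.57
tool_pos: [0.4956, 0.161, 0.2126]
tool_rot: [0.0, 0.999, 0.042, 0.0]
contact_force: [-0.4, 0.6, -1.8]
gripper_width: 0.037
grasp_force: 58.6
```

```bash
python3 see.py w7; python3 - <<'E'
from trk import *
s=manip.grab_frame('side');pickle.dump(s,open('pics/s7.pkl','wb'));w=ld('w7');g=gray(w)
q=np.array([.4905,.2207,.0913])
# height check: hook jaw tops in the side view (z offset scan with xy fixed)
segs=[((x,-13,223),(x,25,223)) for x in (39.5,44.5,-44.5,-39.5)]
gs=gaussian_filter(gray(s).astype(float),.7);gw=gaussian_filter(g.astype(float),.7)
gx=np.hypot(*np.gradient(gs))
for dz in range(-8,9,2):
    v=[]
    for a,b in segs:
        P=np.linspace(a,b,40)+[0,0,dz];u=proj(s,M(q,P));v.append(map_coordinates(gx,[u[:,1],u[:,0]],order=1).mean())
    print(dz,np.round(v,1))
# bar axis in the wrist view
for v in (160,200,240,280):
    d=np.gradient(gw[v]);a=300+d[300:317].argmin() if 0 else None
    print(v,g[v,303:332].tolist())
E
```

```text
9.6167 [0.49568494 0.16093517 0.21279378] [-1.82665367e-05  9.99136857e-01  4.15344410e-02  6.56734864e-04] [ 0.17 -0.17  1.9  -0.    1.41  1.66] [-0.72627918 -1.16167157 -2.13988593] 0.038577653375505803
-8 [28.8 18.3 17.3  9.8]
-6 [18.4 30.3 11.8 14.7]
-4 [31.4 38.8 15.5 18.3]
-2 [46.9 33.2 22.5 16.1]
0 [45.6 19.1 21.1 11.2]
2 [31.6 24.3 13.7 16.2]
4 [16.2 41.8  6.6 22.2]
6 [ 9.3 45.7  2.8 19.8]
8 [11.  34.8  2.2 12.3]
160 [237, 221, 185, 156, 135, 135, 148, 163, 177, 188, 194, 201, 204, 206, 208, 207, 205, 201, 195, 189, 178, 164, 143, 113, 77, 51, 46, 45, 43]
200 [140, 139, 137, 131, 129, 143, 167, 187, 205, 217, 225, 231, 237, 242, 244, 243, 240, 234, 228, 219, 208, 195, 172, 144, 109, 88, 80, 80, 79]
240 [135, 135, 137, 133, 130, 136, 159, 183, 201, 215, 223, 229, 232, 235, 239, 240, 234, 224, 215, 212, 205, 191, 170, 143, 118, 112, 112, 113, 112]
280 [153, 150, 144, 132, 118, 107, 109, 118, 130, 137, 141, 145, 151, 150, 150, 148, 146, 144, 138, 132, 124, 114, 106, 102, 102, 104, 104, 106, 106]
```

Emit:
arm_command([
  [-1, [0, -0.02, 0], 0],
  [-1, [0, -0.05, 0], 0],
  [-1, [0, -0.1, 0], 0],
  [-1, [0, -0.15, 0], 0],
  [-1, [0, -0.2, 0], 0],
  [-1, [0, -0.25, 0], 0],
  [-1, [0, -0.3, 0], 0],
  [-1, [0, -0.34, 0], 0],
  [-1, [0, -0.37, 0], 0],
  [-1, [0, -0.39, 0], 0],
  [-1, [0, -0.4, 0], 0],
  [-1, [0, -0.4, 0], 0],
  [-1, [0, -0.4, 0], 0],
])

```text
time: 10.75
tool_pos: [0.4903, 0.2208, 0.212]
tool_rot: [0.0, 0.999, 0.042, -0.0]
contact_force: [0.1, -0.4, -2.3]
gripper_width: 0.039
grasp_force: 58.6
```

```bash
python3 see.py w8; python3 - <<'E'
from trk import *
w=ld('w8');g=gray(w);q=np.array([.4905,.2207,.0913])
print(proj(w,M(q,[[42,-19,196],[42,-7,196],[42,-13,223],[42,0,205],[-42,-19,196],[60,0,205],[30,0,205]])).round(1).tolist())
segs=[((39.5,-13,223),(44.5,-13,223)),((39.5,-13,223),(39.5,20,223)),((44.5,-13,223),(44.5,20,223)),((39.5,-19,196),(44.5,-19,196))]
print(fit([(w,g,[0,1,2,3])],segs,q,rng=(8,5)))
E
```

```text
10.8 [0.49034204 0.22071128 0.21201725] [ 1.04998346e-04  9.99134421e-01  4.15980384e-02 -2.43447786e-05] [ 0.28 -0.13  1.86 -0.    1.41  1.77] [ 0.68465638  0.4613338  -2.85017231] 0.04055345442643892
[[374.2, 220.9], [337.3, 221.1], [364.7, 246.5], [315.7, 228.7], [366.8, 432.3], [315.2, 169.3], [316.0, 265.6]]
  seg 0 40 med res -0.01
  seg 1 40 med res -0.48
  seg 2 40 med res 0.5
  seg 3 27 med res -0.26
[0.49042327 0.22204513 0.09119611]
```

Emit:
arm_command([
  [-1, [0, -0.004, 0.02], 0],
  [-1, [0, -0.004, 0.04], 0],
  [-1, [0, -0.004, 0.06], 0],
  [-1, [0, -0.004, 0.08], 0],
  [-1, [0, -0.004, 0.1], 0],
  [-1, [0, -0.004, 0.115], 0],
  [-1, [0, -0.004, 0.125], 0],
  [-1, [0, -0.004, 0.133], 0],
  [-1, [0, -0.004, 0.133], 0],
  [-1, [0, -0.004, 0.133], 0],
])

```text
time: 11.63
tool_pos: [0.4903, 0.2215, 0.193]
tool_rot: [0.0, 0.999, 0.042, 0.0]
contact_force: [-4.0, -0.8, 4.4]
gripper_width: 0.045
grasp_force: 59.3
```

Emit:
arm_command([
  [-1, [0, 0, 0.004], 0],
  [-1, [0, 0, 0.008], 0],
  [-1, [0, 0, 0.008], 0],
  [-1, [0, 0, 0.008], 0],
])

```text
time: 11.97
tool_pos: [0.4904, 0.2216, 0.1929]
tool_rot: [0.0, 0.999, 0.042, 0.0]
contact_force: [-6.9, -2.4, 9.1]
gripper_width: 0.044
grasp_force: 59.7
```

```bash
python3 see.py w9; python3 - <<'E'
from trk import *
print(manip.state()['contact_force'],manip.state()['ft_torque'])
w=ld('w9');g=gray(w);q=np.array([.4905,.2215,.0913])
print(proj(w,M(q,[[42,0,185],[60,0,185],[30,0,185]])).round(1).tolist())
for v in (175,195,230,262): print(v,g[v,295:340].tolist())
E
```

```text
12.0167 [0.49036763 0.22156627 0.1928495 ] [5.54286492e-05 9.99124749e-01 4.18295793e-02 1.36655247e-04] [ 0.29 -0.11  1.88 -0.    1.37  1.77] [-6.91132477 -2.21649978  8.40777289] 0.04345695488211881
[-6.91132477 -2.21649978  8.40777289] [-0.41931228  1.0293198   0.03062056]
[[315.6, 228.1], [315.1, 169.0], [315.9, 264.8]]
175 [142, 142, 142, 142, 142, 143, 142, 142, 142, 141, 139, 132, 128, 139, 163, 184, 200, 212, 221, 229, 234, 238, 239, 237, 234, 230, 224, 214, 202, 188, 170, 159, 168, 184, 194, 194, 195, 194, 195, 194, 193, 193, 192, 193, 195]
195 [213, 211, 212, 212, 213, 212, 212, 211, 213, 212, 207, 188, 161, 153, 170, 189, 206, 218, 226, 232, 238, 243, 245, 244, 241, 235, 229, 220, 209, 197, 180, 174, 186, 203, 210, 214, 219, 221, 224, 223, 224, 225, 226, 230, 233]
230 [120, 120, 122, 123, 123, 123, 122, 123, 122, 122, 122, 115, 109, 106, 113, 121, 131, 140, 144, 149, 152, 158, 160, 160, 154, 148, 143, 138, 129, 121, 110, 107, 111, 122, 125, 125, 127, 124, 127, 126, 124, 126, 123, 122, 107]
262 [97, 96, 97, 99, 100, 102, 102, 100, 101, 98, 97, 98, 98, 101, 101, 102, 102, 103, 104, 101, 103, 103, 105, 103, 104, 104, 104, 103, 104, 102, 102, 102, 103, 102, 103, 105, 102, 102, 104, 104, 105, 105, 105, 104, 104]
```

Emit:
arm_command([
  [-0.7, [0, 0, 0], 0],
  [-0.5, [0, 0, 0], 0],
  [-0.2, [0, 0, 0], 0],
  [-0.2, [0, 0, 0], 0],
  [-0.2, [0, 0, 0], 0],
  [-0.2, [0, 0, 0], 0],
  [-0.2, [0, 0, 0], 0],
])

```text
time: 12.6
tool_pos: [0.4902, 0.2215, 0.1907]
tool_rot: [0.0, 0.999, 0.042, -0.0]
contact_force: [-0.4, 0.7, 0.0]
gripper_width: 0.399
grasp_force: 0.0
```

```bash
python3 see.py w10; python3 - <<'E'
from trk import *
w=ld('w10');g=gray(w);a=gray(ld('w9'));print(cv2.absdiff(g,a)[130:300,220:420].mean())
for v in (175,195,230): print(v,g[v,300:334].tolist())
# shift of the rack bar between frames
for n,(y0,y1) in {'bar':(150,215)}.items():
    print(cv2.phaseCorrelate(a[y0:y1,240:400].astype(float),g[y0:y1,240:400].astype(float)))
E
```

```text
12.65 [0.49027669 0.22152708 0.19077767] [ 1.23499609e-05  9.99128485e-01  4.17405006e-02 -2.45588253e-05] [ 0.29 -0.11  1.88 -0.    1.37  1.77] [ 0.7992013  -0.78880693  1.13455248] 0.40253762229829065
13.633382352941176
175 [144, 144, 143, 143, 139, 135, 132, 145, 169, 188, 205, 217, 226, 231, 237, 241, 242, 241, 238, 233, 228, 219, 211, 200, 181, 165, 161, 177, 192, 195, 196, 197, 195, 197]
195 [205, 203, 204, 205, 199, 184, 161, 155, 170, 193, 208, 220, 228, 233, 238, 244, 246, 245, 242, 237, 231, 223, 208, 185, 164, 158, 165, 180, 198, 204, 207, 213, 219, 222]
230 [127, 124, 125, 124, 122, 118, 112, 108, 116, 130, 147, 163, 173, 178, 178, 184, 190, 195, 191, 182, 167, 157, 156, 150, 138, 129, 124, 126, 128, 132, 132, 133, 136, 136]
((0.2454489652500058, -0.24633146927309468), 0.8512978343039724)
```

Emit:
arm_command([
  [-0.2, [0, 0, -0.04], 0],
  [-0.2, [0, 0, -0.1], 0],
  [-0.2, [0, 0, -0.2], 0],
  [-0.2, [0, 0, -0.32], 0],
  [-0.2, [0, 0, -0.45], 0],
  [-0.2, [0, 0, -0.58], 0],
  [-0.2, [0, 0, -0.66], 0],
  [-0.2, [0, 0, -0.7], 0],
  [-0.2, [0, 0, -0.7], 0],
  [-0.2, [0, 0, -0.7], 0],
])

```text
time: 13.48
tool_pos: [0.4901, 0.2215, 0.2956]
tool_rot: [0.0, 0.999, 0.042, -0.0]
contact_force: [-0.5, -0.2, 0.3]
gripper_width: 0.398
grasp_force: 0.0
```

```bash
python3 see.py w11 rack_bar lid; python3 - <<'E'
from trk import *
w=ld('w11');t=ld('top');s=ld('side');gt=cv2.imread('pics/top0.png',0);gs=cv2.imread('pics/side0.png',0)
# hanging rack: bar axis columns in w11 -> world at z .185
g=gaussian_filter(gray(w).astype(float),.8)
q=np.array([.4905,.2215,.0913])
segs=[((15,-3,185),(38,-3,185)),((15,3,185),(38,3,185)),((46,-3,185),(62,-3,185)),((46,3,185),(62,3,185))]
print('bar',fit([(w,gray(w),[0,1,2,3])],segs,q,rng=(5,3)))
b=[((-65,-42,111),(65,-42,111)),((-65,42,111),(65,42,111)),((65,-42,111),(65,42,111))]
print('basket',fit([(w,gray(w),[0,1,2])],b,q,rng=(8,5)))
L=[((-81,-55,12),(81,-55,12)),((-81,55,12),(81,55,12)),((-81,-55,12),(-81,55,12)),((81,-55,12),(81,55,12))]
V=[(t,gt,range(4))],[(s,gs,range(4))],[(ld('w6'),gray(ld('w6')),range(4))],[(ld('w5'),gray(ld('w5')),[1,3])]
for v in V: print('lid',fit(v,L,[.496,-.03,.045],verbose=False).round(4))
E
```

```text
13.5333 [0.48983493 0.22140997 0.29472771] [ 1.95348010e-04  9.99128001e-01  4.17425208e-02 -8.72338520e-04] [ 0.29 -0.18  1.77  0.    1.55  1.77] [-0.06651036  0.5305915   0.97581985] 0.3978262766877811
rack_bar [([253.0, 123.6, 377.0, 344.1], 0.94)]
lid [([510.2, 123.0, 639.1, 288.2], 0.85), ([148.4, 106.2, 386.6, 356.7], 0.3)]
bar [-13.58892439  -1.07442533   3.06373361]
  seg 0 40 med res -0.63
  seg 1 33 med res 1.86
  seg 2 34 med res -0.05
basket [0.4900134  0.21789619 0.07117447]
lid [ 0.4957 -0.0309  0.0556]
lid [ 0.4968 -0.0292  0.0503]
lid [ 0.4947 -0.0304  0.0548]
lid [ 0.4943 -0.0311  0.0609]
```

Emit:
arm_command([
  [0.2, [-0.01, 0.1, 0], 0],
  [0.2, [-0.02, 0.25, 0], 0],
  [0.2, [-0.03, 0.45, 0], 0.002],
  [0.2, [-0.04, 0.65, 0], 0.003],
  [0.2, [-0.05, 0.84, 0], 0.0046],
])

```text
time: 14.05
tool_pos: [0.4927, 0.0942, 0.2946]
tool_rot: [0.0, 1.0, 0.027, -0.001]
contact_force: [0.9, 1.2, 0.2]
gripper_width: 0.598
grasp_force: 0.0
```

Emit:
arm_command([
  [0.2, [-0.01, 0.2, 0.15], 0],
  [0.2, [-0.02, 0.4, 0.3], 0],
  [0.2, [-0.03, 0.6, 0.45], 0],
  [0.2, [-0.03, 0.75, 0.6], 0],
  [0.2, [-0.03, 0.83, 0.7], 0],
  [0.2, [-0.03, 0.83, 0.7], 0],
  [0.2, [-0.03, 0.83, 0.7], 0],
  [0.2, [-0.03, 0.83, 0.7], 0],
])

```text
time: 14.72
tool_pos: [0.4958, -0.0287, 0.1914]
tool_rot: [-0.0, 1.0, 0.027, 0.0]
contact_force: [-0.9, -0.9, 0.5]
gripper_width: 0.6
grasp_force: 0.0
```

```bash
python3 see.py w12 lid lid_grip; cat > lid.py <<'E'
from trk import *
import sys
w=ld(sys.argv[1]);q=[.4952,-.0305,.0545]
L=[((-81,-55,12),(81,-55,12)),((-81,55,12),(81,55,12)),((-81,-55,12),(-81,55,12)),((81,-55,12),(81,55,12)),
((-32,-7,48),(32,-7,48)),((-32,7,48),(32,7,48)),((-32,-7,48),(-32,7,48)),((32,-7,48),(32,7,48))]
print('plate',fit([(w,gray(w),range(4))],L,q,rng=(9,5,4)))
print('handle',fit([(w,gray(w),range(4,8))],L,q,rng=(9,5,4)))
E
python3 lid.py w12
```

```text
14.7667 [ 0.49622628 -0.02857233  0.19209028] [4.93873769e-05 9.99614156e-01 2.77630021e-02 8.67727224e-04] [-0.21 -0.21  1.97  0.    1.38  1.31] [ 0.10742868  0.20081437 -1.06908883] 0.6048016536678469
lid [([237.2, 104.1, 401.7, 324.6], 0.67)]
lid_grip []
  seg 0 40 med res 0.25
  seg 1 40 med res -0.27
  seg 2 40 med res -0.74
  seg 3 40 med res 0.5
plate [ 0.49470851 -0.03047293  0.05386872]
  seg 4 40 med res -0.26
  seg 5 40 med res -0.01
  seg 7 40 med res -0.16
handle [ 0.49896011 -0.03020349  0.06450013]
```

Emit:
arm_command([
  [0.2, [-0.01, 0.012, 0.15], 0],
  [0.2, [-0.01, 0.012, 0.35], 0],
  [0.2, [-0.01, 0.012, 0.55], 0],
  [0.2, [-0.01, 0.012, 0.72], 0],
  [0.2, [-0.01, 0.012, 0.85], 0],
  [0.2, [-0.01, 0.012, 0.94], 0],
  [0.2, [-0.01, 0.012, 0.98], 0],
  [0.2, [-0.01, 0.012, 0.98], 0],
  [0.2, [-0.01, 0.012, 0.98], 0],
  [-1, [-0.01, 0.012, 0.98], 0],
  [-1, [-0.01, 0.012, 0.98], 0],
  [-1, [-0.01, 0.012, 0.98], 0],
  [-1, [-0.01, 0.012, 0.98], 0],
  [-1, [-0.01, 0.012, 0.98], 0],
  [-1, [-0.01, 0.012, 0.98], 0],
  [-1, [-0.01, 0.012, 0.98], 0],
])

```text
time: 16.2
tool_pos: [0.4953, -0.0312, 0.0453]
tool_rot: [0.0, 1.0, 0.027, 0.001]
contact_force: [-1.3, 0.8, 6.0]
gripper_width: 0.152
grasp_force: 60.9
```

Emit:
arm_command([
  [-1, [0, 0, -0.03], 0],
  [-1, [0, 0, -0.08], 0],
  [-1, [0, 0, -0.16], 0],
  [-1, [0, 0, -0.26], 0],
  [-1, [0, 0, -0.38], 0],
  [-1, [0, 0, -0.5], 0],
  [-1, [0, 0, -0.62], 0],
  [-1, [0, 0, -0.73], 0],
  [-1, [0, 0, -0.81], 0],
  [-1, [0, 0, -0.86], 0],
  [-1, [0, 0, -0.87], 0],
  [-1, [0, 0, -0.87], 0],
])

```text
time: 17.2
tool_pos: [0.4942, -0.0311, 0.1746]
tool_rot: [0.0, 1.0, 0.027, 0.0]
contact_force: [-0.5, 0.6, -2.8]
gripper_width: 0.153
grasp_force: 59.6
```

```bash
python3 see.py w13 dish_mouth lid; python3 - <<'E'
from trk import *
w=ld('w13');st=manip.state();z=(st['tool_pos'][2]-.0452)*1000;p=st['tool_pos']
h=[np.array(a)for a in [(-81,-55,12+z),(81,-55,12+z),(81,55,12+z),(-81,55,12+z)]]
L=[(h[0],h[1]),(h[3],h[2]),(h[1],h[2])]
print('lid in hand',fit([(w,gray(w),range(3))],L,[p[0],p[1],.0545],rng=(8,5,4)),p,2*np.arctan2(st['tool_rot'][2],st['tool_rot'][1]))
D=[((-81,-55,72),(81,-55,72)),((-81,55,72),(81,55,72)),((-81,-55,72),(-81,55,72)),((81,-55,72),(81,55,72))]
t=manip.grab_frame('top');s=manip.grab_frame('side')
q=[.4337,-.2847,.02]
for n,v in [('w2',(ld('w2'),gray(ld('w2')),range(4))),('w3',(ld('w3'),gray(ld('w3')),range(4))),('w4',(ld('w4'),gray(ld('w4')),[3])),('top now',(t,gray(t),range(4))),('side now',(s,gray(s),range(4))),('top0',(t,cv2.imread('pics/top0.png',0),range(4))),('side0',(s,cv2.imread('pics/side0.png',0),range(4)))]:
    print(n,fit([v],D,q,rng=(6,4),verbose=False).round(4))
E
```

```text
17.25 [ 0.49373811 -0.03100811  0.17372474] [-1.31938473e-04  9.99627636e-01  2.72809304e-02 -5.67559415e-04] [-0.21 -0.2   1.99 -0.    1.35  1.3 ] [ 0.10418956  0.36386631 -2.16959042] 0.14975442136889316
dish_mouth [([555.3, 215.1, 640.0, 475.9], 0.7)]
lid [([158.5, 95.4, 476.5, 463.0], 0.83)]
  seg 0 27 med res 0.04
  seg 1 27 med res 0.03
  seg 2 40 med res -0.0
lid in hand [ 0.49353813 -0.03147403  0.05537558] [ 0.49340462 -0.03094798  0.17301406] 0.05456506974142235
w2 [ 0.4338 -0.2844  0.0154]
w3 [ 0.4339 -0.2841  0.0155]
w4 [0.3613 3.3489 0.0158]
top now [ 0.4377 -0.2839  0.0129]
side now [ 0.4387 -0.282   0.0044]
top0 [ 0.4377 -0.2839  0.013 ]
side0 [ 0.4375 -0.2819 -0.0024]
```

Emit:
arm_command([
  [-1, [-0.02, 0.04, 0], 0],
  [-1, [-0.06, 0.12, 0], 0.001],
  [-1, [-0.12, 0.23, 0], 0.002],
  [-1, [-0.19, 0.36, 0], 0.003],
  [-1, [-0.26, 0.5, 0], 0.004],
  [-1, [-0.33, 0.63, 0], 0.005],
  [-1, [-0.39, 0.74, 0], 0.006],
  [-1, [-0.43, 0.81, 0], 0.0062],
  [-1, [-0.44, 0.84, 0], 0.0062],
  [-1, [-0.44, 0.84, 0], 0.0062],
  [-1, [-0.44, 0.84, 0], 0.0062],
  [-1, [-0.44, 0.84, 0], 0.0062],
])

```text
time: 18.45
tool_pos: [0.4353, -0.16, 0.1742]
tool_rot: [-0.0, 1.0, 0.008, -0.0]
contact_force: [-0.7, -0.3, -2.2]
gripper_width: 0.152
grasp_force: 59.6
```

```bash
python3 see.py w14 dish_mouth lid; cat > ld.py <<'E'
from trk import *
import sys
w=ld(sys.argv[1]);st=manip.state();p=st['tool_pos'];z=(p[2]-.0452)*1000
h=[np.array(a)for a in [(-81,-55,12+z),(81,-55,12+z),(81,55,12+z),(-81,55,12+z)]]
L=[(h[0],h[1]),(h[3],h[2]),(h[1],h[2])]
print('lid',fit([(w,gray(w),range(3))],L,[p[0],p[1]-.0005,.0165],rng=(8,5,4)),p,2*np.arctan2(st['tool_rot'][2],st['tool_rot'][1]))
D=[((-81,-55,72),(81,-55,72)),((-81,55,72),(81,55,72)),((-81,-55,72),(-81,55,72)),((81,-55,72),(81,55,72)),
((-74,-48,72),(74,-48,72)),((-74,48,72),(74,48,72)),((-74,-48,72),(-74,48,72)),((74,-48,72),(74,48,72))]
q=[.4345,-.2843,.0155]
print('outer',fit([(w,gray(w),[0,2,3])],D,q,rng=(8,5,3)))
print('inner',fit([(w,gray(w),[4,6,7])],D,q,rng=(8,5,3)))
print(proj(w,M(q,[D[0][0],D[0][1],D[1][0],D[1][1]])).round(0).tolist())
E
python3 ld.py w14
```

```text
18.5 [ 0.4353903  -0.15988199  0.17427917] [-1.99302687e-04  9.99965086e-01  8.35362639e-03 -6.65839685e-05] [-0.51 -0.28  2.06  0.    1.36  1.04] [ 0.25463665 -0.16133383 -1.90594288] 0.15104590760210168
dish_mouth [([449.9, 110.1, 640.0, 387.3], 0.71)]
lid [([157.8, 95.2, 478.5, 465.1], 0.97)]
  seg 0 21 med res 2.08
  seg 1 22 med res -1.42
  seg 2 40 med res 0.0
lid [ 0.43470015 -0.16043119  0.01700895] [ 0.43539198 -0.15991119  0.17433141] 0.016807356140146112
  seg 0 17 med res 0.01
  seg 2 33 med res 0.03
  seg 3 31 med res -0.07
outer [ 0.43406701 -0.28427818  0.01378022]
  seg 4 25 med res -0.03
  seg 6 37 med res 0.0
  seg 7 26 med res 0.0
inner [ 0.43410072 -0.28382597  0.01594502]
[[611.0, 387.0], [680.0, 107.0], [430.0, 386.0], [457.0, 107.0]]
```

Emit:
arm_command([
  [-1, [0, 0.03, 0], 0],
  [-1, [0, 0.09, 0], 0],
  [-1, [0, 0.18, 0], 0],
  [-1, [-0.01, 0.3, 0], 0],
  [-1, [-0.01, 0.43, 0], 0],
  [-1, [-0.01, 0.56, 0], 0],
  [-1, [-0.015, 0.68, 0], 0],
  [-1, [-0.017, 0.77, 0], 0],
  [-1, [-0.017, 0.815, 0], 0],
  [-1, [-0.017, 0.824, 0.05], 0],
  [-1, [-0.017, 0.824, 0.12], 0],
  [-1, [-0.017, 0.824, 0.2], 0],
  [-1, [-0.017, 0.824, 0.27], 0],
  [-1, [-0.017, 0.824, 0.32], 0],
  [-1, [-0.017, 0.824, 0.335], 0],
  [-1, [-0.017, 0.824, 0.335], 0],
  [-1, [-0.017, 0.824, 0.335], 0],
])

```text
time: 20.02
tool_pos: [0.4347, -0.284, 0.1242]
tool_rot: [0.0, 1.0, 0.008, 0.0]
contact_force: [0.1, 0.9, -2.0]
gripper_width: 0.154
grasp_force: 59.7
```

```bash
python3 see.py w15 dish lid; python3 - <<'E'
from trk import *
w=ld('w15');st=manip.state();p=st['tool_pos'];z=(p[2]-.0452)*1000
h=[np.array(a)for a in [(-81,-55,12+z),(81,-55,12+z),(81,55,12+z),(-81,55,12+z)]]
L=[(h[0],h[1]),(h[3],h[2]),(h[1],h[2])]
q=fit([(w,gray(w),range(3))],L,[p[0]-.0005,p[1]-.0005,.0165],rng=(8,5,4));print('lid',q,p)
# profile beyond the lid's front edge and sides: look for the dish's white rim
f=w['frame']
for nm,P,d in [('front',(81,0,12+z),(0,-1)),('left',(40,55,12+z),(-1,0)),('right',(40,-55,12+z),(1,0))]:
    u=proj(w,M(q,[P]))[0].round().astype(int);print(nm,u,[f[u[1]+k*d[1],u[0]+k*d[0]].tolist() for k in range(-3,16,2)])
D=[(81,55,72),(81,-55,72)];print(proj(w,M([.4341,-.284,.015],D)).round(1).tolist())
E
```

```text
20.0667 [ 0.43495456 -0.28423046  0.12470269] [3.26335356e-04 9.99967933e-01 7.99224504e-03 3.88009574e-04] [-0.72 -0.08  1.97  0.    1.25  0.83] [-0.30089748 -0.19378769 -2.48631151] 0.14578130399160355
dish []
lid [([158.0, 96.4, 479.0, 464.3], 0.67)]
  seg 0 27 med res 2.27
  seg 1 26 med res -2.0
  seg 2 40 med res 0.0
lid [ 0.43406323 -0.28436916  0.01726104] [ 0.43504654 -0.28445087  0.12504733]
front [317  98] [[98, 187, 254], [69, 138, 242], [49, 63, 101], [53, 51, 51], [51, 49, 49], [52, 50, 51], [52, 49, 49], [51, 49, 49], [53, 51, 50], [53, 51, 52]]
left [166 218] [[48, 87, 171], [29, 35, 48], [30, 29, 30], [30, 32, 32], [31, 31, 31], [32, 32, 31], [30, 27, 29], [30, 30, 29], [32, 32, 33], [32, 31, 32]]
right [468 218] [[75, 139, 240], [57, 62, 83], [57, 54, 55], [56, 53, 54], [55, 52, 53], [56, 54, 54], [57, 54, 53], [55, 52, 53], [55, 52, 51], [56, 54, 52]]
[[171.4, 99.2], [461.8, 99.8]]
```

Emit:
arm_command([
  [-1, [0, 0, 0.01], 0],
  [-1, [0, 0, 0.022], 0],
  [-1, [0, 0, 0.034], 0],
  [-1, [0, 0, 0.046], 0],
  [-1, [0, 0, 0.058], 0],
  [-1, [0, 0, 0.068], 0],
  [-1, [0, 0, 0.076], 0],
  [-1, [0, 0, 0.082], 0],
  [-1, [0, 0, 0.082], 0],
  [-1, [0, 0, 0.082], 0],
])

```text
time: 21.0
tool_pos: [0.4346, -0.2841, 0.1118]
tool_rot: [-0.0, 1.0, 0.008, -0.0]
contact_force: [-0.1, -0.5, -1.5]
gripper_width: 0.157
grasp_force: 59.7
```

Emit:
arm_command([
  [-1, [0, 0, 0.003], 0],
  [-1, [0, 0, 0.006], 0],
  [-1, [0, 0, 0.009], 0],
  [-1, [0, 0, 0.012], 0],
  [-1, [0, 0, 0.012], 0],
  [-1, [0, 0, 0.012], 0],
])

```text
time: 21.5
tool_pos: [0.4346, -0.2842, 0.1104]
tool_rot: [0.0, 1.0, 0.008, 0.0]
contact_force: [-1.1, 0.7, -0.1]
gripper_width: 0.155
grasp_force: 60.0
```

Emit:
arm_command([
  [-1, [0, 0, 0.003], 0],
  [-1, [0, 0, 0.006], 0],
  [-1, [0, 0, 0.006], 0],
  [-1, [0, 0, 0.006], 0],
])

```text
time: 21.83
tool_pos: [0.4346, -0.2842, 0.1103]
tool_rot: [-0.0, 1.0, 0.008, -0.0]
contact_force: [-4.6, 3.6, 7.0]
gripper_width: 0.152
grasp_force: 60.9
```

Seated (z stopped at the expected height, 7 N). I release and retract.

Emit:
arm_command([
  [-0.5, [0, 0, 0], 0],
  [-0.3, [0, 0, 0], 0],
  [0, [0, 0, 0], 0],
  [0, [0, 0, 0], 0],
  [0, [0, 0, 0], 0],
  [0, [0, 0, 0], 0],
  [0, [0, 0, -0.05], 0],
  [0, [0, 0, -0.15], 0],
  [0, [0, 0, -0.3], 0],
  [0, [0, 0, -0.45], 0],
  [0, [0, 0, -0.6], 0],
  [0, [0, 0, -0.75], 0],
  [0, [0, 0, -0.9], 0],
  [0, [0, 0, -0.9], 0],
  [0, [0, 0, -0.9], 0],
])

```text
time: 23.08
tool_pos: [0.4353, -0.2848, 0.2464]
tool_rot: [0.001, 1.0, 0.008, 0.002]
contact_force: [-0.4, 1.0, -1.2]
gripper_width: 0.498
grasp_force: 0.0
```

```bash
python3 see.py w16 lid dish; python3 - <<'E'
from trk import *
w=ld('w16');t=grab('top','t16');s=grab('side','s16')
def L(z):return [((-81,-55,z),(81,-55,z)),((-81,55,z),(81,55,z)),((-81,-55,z),(-81,55,z)),((81,-55,z),(81,55,z))]
for n,p,ids in [('w',w,range(4)),('top',t,[0,1,3]),('side',s,range(4))]:
    print(n,fit([(p,gray(p),ids)],L(77),[.4343,-.284,.016],rng=(7,4)).round(4))
# tilt: fit with z, roll, pitch free from the wrist view: per-corner height of the plate by edges' residuals at +-3 mm
B=[((-32,-7,113),(32,-7,113)),((-32,7,113),(32,7,113))]
print('handle',fit([(w,gray(w),[0,1])],[B[0],B[1]],[.4343,-.284,.016],rng=(5,3)))
# stand/rack in side view
for q in ['rack','rack_bar','stand','lid','dish']:print(q,[(np.round(d['extent']).tolist(),round(d['confidence'],2)) for d in manip.search_frame(s,q)[:2]])
q=[.4905,.2213,.0913]
print('bar ends pred',proj(s,M(q,[[-60,0,185],[60,0,185],[-65,-42,75],[65,-42,75],[65,42,75],[-65,42,75],[65,-42,111],[65,42,111]])).round(0).tolist())
b=[((46,0,185),(60,0,185)),((-65,-42,111),(65,-42,111)),((65,-42,111),(65,42,111)),((-65,42,111),(65,42,111)),((65,42,75),(65,42,111)),((65,42,75),(65,-42,75))]
for n,p,ids in [('side',s,[2,4,5]),('top',t,[1,3])]: print(n,'rack',fit([(p,gray(p),ids)],b,q,rng=(7,4)).round(4))
E
```

```text
23.1333 [ 0.43462662 -0.28415812  0.2445272 ] [2.88200097e-04 9.99969195e-01 7.83684512e-03 3.30900015e-04] [-0.72 -0.2   1.87  0.    1.47  0.83] [ 0.3440452  -0.58781787 -0.44655422] 0.5019784287124283
lid [([232.6, 105.6, 400.9, 331.3], 0.69)]
dish []
  seg 0 38 med res 0.38
  seg 1 37 med res -0.39
  seg 2 33 med res -0.5
  seg 3 40 med res 0.25
w [ 0.4343 -0.2847  0.0168]
  seg 0 25 med res -4.13
  seg 1 40 med res 0.25
  seg 3 40 med res -0.03
top [ 0.4341 -0.2738 -0.0035]
  seg 0 40 med res -0.04
  seg 1 40 med res 0.09
  seg 2 40 med res 0.23
  seg 3 33 med res -0.24
side [ 0.4381 -0.2832  0.018 ]
handle [-360.36861905   -6.27621388   -9.25281136]
rack [([392.0, 252.0, 460.0, 332.0], 0.74)]
rack_bar [([392.0, 251.0, 460.0, 333.0], 0.78)]
stand [([374.0, 245.0, 490.0, 370.0], 0.63)]
lid [([236.0, 156.0, 310.0, 204.0], 0.88)]
dish [([236.0, 172.0, 311.0, 222.0], 0.66)]
bar ends pred [[449.0, 252.0], [420.0, 293.0], [421.0, 273.0], [391.0, 313.0], [427.0, 335.0], [456.0, 292.0], [394.0, 304.0], [431.0, 327.0]]
  seg 2 39 med res -0.02
  seg 4 40 med res -0.12
  seg 5 40 med res -0.01
side rack [0.4892 0.2269 0.0889]
top rack [-5.8528 -0.3595  0.0911]
```

```bash
python3 - <<'E'
from trk import *
s=ld('s7');g=cv2.imread('pics/s16.png',0).astype(float);g0=cv2.imread('pics/side0.png',0).astype(float)
q=[.4905,.2213,.0913]
# bright bar against the empty-stand picture: difference along vertical scan, per station on the bar
for x in (-55,-50,-30,-20,-10,0,10,20,30,50,55):
    r=[]
    for dz in range(-10,12,2):
        u=proj(s,M(q,[[x,0,185+dz]]))[0];r.append(int(map_coordinates(g-g0,[[u[1]],[u[0]]],order=1)[0]))
    print(x,r)
w=ld('w11');st=.2947
for x in (20,30,50,58):
    v=proj(w,M(q,[[x,0,185]]))[0];gw=gray(w)[int(round(v[1]))].astype(int);print(x,v.round(1),gw[int(v[0])-12:int(v[0])+14].tolist())
E
```

```text
-55 [102, 125, 138, 138, 135, 137, 128, 115, 99, 75, 43]
-50 [70, 76, 85, 100, 119, 128, 132, 118, 109, 99, 85]
-30 [137, 137, 138, 131, 126, 120, 99, 77, 50, 34, 30]
-20 [131, 139, 144, 141, 142, 137, 135, 126, 114, 103, 85]
-10 [134, 137, 140, 145, 143, 137, 133, 125, 119, 108, 96]
0 [176, 179, 177, 174, 164, 155, 140, 129, 125, 121, 113]
10 [0, 1, 8, 40, 87, 137, 171, 179, 168, 156, 138]
20 [161, 151, 123, 89, 42, 10, 1, 0, 3, 21, 50]
30 [133, 158, 181, 182, 183, 182, 181, 180, 149, 111, 58]
50 [-4, 30, 75, 98, 105, 80, 52, 23, 18, 23, 34]
55 [-35, -28, -17, -2, 22, 56, 81, 100, 86, 63, 27]
20 [316.7 216.6] [212, 214, 212, 214, 217, 216, 209, 185, 160, 153, 160, 171, 176, 176, 171, 160, 149, 150, 177, 204, 213, 216, 216, 214, 211, 207]
30 [316.5 198.8] [217, 216, 216, 215, 215, 215, 207, 183, 156, 152, 163, 172, 178, 179, 170, 161, 149, 152, 177, 206, 215, 216, 215, 216, 216, 215]
50 [316.3 161.6] [171, 178, 189, 195, 198, 194, 185, 182, 200, 225, 239, 248, 252, 252, 249, 242, 230, 210, 194, 191, 191, 189, 192, 197, 200, 200]
58 [316.1 146.2] [231, 231, 233, 233, 232, 228, 215, 200, 205, 225, 238, 247, 251, 251, 248, 240, 228, 214, 216, 230, 233, 234, 234, 233, 233, 232]
```

```bash
python3 -c "
from plant import manip
print(manip.job_done())"
```

```text
the job is handed in; nothing more can be done
None
```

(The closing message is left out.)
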